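# Unlock the lens case with its spring-caught bolt

## Robot

A 7-joint arm with a two-finger parallel gripper is mounted at the origin on the work surface. World frame = base frame: x ahead of the robot, y to its left, z up, the work surface at z = 0. Lengths are in m, angles in degrees, forces in N, time in s.
With the tool pointing down it reaches from about 0.35 to 0.9 m from the base axis. Payload 19.9 kg.
Tool frame: the origin (TCP) lies midway between the tips of the shut fingers; the grasp point (between the pads) lies 19 mm behind it (ctrl.pinch_z is the distance from the TCP to the grasp point, in m); z points along the fingers, x is the direction in which the jaws open and shut, and the axes are right-handed (so a half turn about z gives the same grasp; the last joint's range is limited). The gripper opens to 94 mm and grips with 3 to 60 N. Pads are 16 mm wide; open, the fingers measure 119 mm over their backs; the gripper's body (75 mm by 177 mm) begins 78 mm behind the grasp point.
Start: joints at [62.825, 23.915, -0.59, 92.452, 0.269, 63.638, -3.037], TCP at [0.262, -0.567, 0.205] pointing down, gripper open.
Joint ranges: [-161.28, 161.28], [-22.2, 115.67], [-73.04, 71.86], [3.21, 147.25], [-68.34, 248.33], [10.77, 114.83], [-161.83, 161.83]. Speed limits (degrees/s): [108.29, 108.29, 136.94, 136.94, 172.46, 172.46, 172.46].

## Interface

Orientations are given as [roll, pitch, yaw] about the fixed x, y, z axes, in that order (R = Rz(yaw) Ry(pitch) Rx(roll)).
In Python, from station import ctrl, viewer, workorder gives the robot as it stands. The module is installed in compiled form; this text tells all that it offers.
- The arm moves only by the tool jog_arm, never from a script. Its argument "commands" is a list of rows, each a list of 5 numbers: the shift along the tool's x, y, z in m, then the turn about the tool's z in rad, then the finger opening in m, from 0 to 0.094. In form: [[tx, ty, tz, roll, jaw], ...]. A call has exactly 5 rows; each row is the pose to reach, as a shift and turn from the pose commanded when the call began, along the tool's axes at that moment; what a row does not reach only later rows make up. A row lasts 1/10 s, in which the tool goes at most 50 mm and 8.59 degrees, less where a joint would pass 70% of its speed; a pose out of reach is approached as far as the arm can. A call with a gripper value outside its range is refused whole. The fingers move at their own pace and stop on an object; "squeeze" is the grip in N (left out, the last holds). Time passes only in rows, so rows that repeat a pose let the fingers close, or fill a call up. It gives the time, the measured TCP pose, the force and the opening at its end, in the units of the state.
- ctrl.get_obs(): the state, without advancing time (a new reading comes with each control period).
- viewer.capture(name): name is "scene" or "top"; returns the picture (420x560x3 uint8, red, green, blue); there is no depth.
- viewer.camera_params(name): a dict with "fx", "fy", "cx", "cy" (pixels), "D" ([k1, k2, p1, p2, k3] as OpenCV has them; the pictures are not rectified), "view" (4x4, takes a point from world to camera coordinates). Camera axes: x right, y up, looking along -z (the intrinsics and any distortion apply to the point x, -y, -z); pixel columns grow to the right and rows downward; lengths in m; the calibration is good to about 2 mm. A picture is of the moment at which its call begins. camera_params takes no time and is no camera call.
- workorder.job_done(): hands the job in, once; it reports no verdict.
The state is a dict: "time": time; "joint_pos": joint angles; "joint_vel": joint speeds; "tau": joint torques, N m; "tcp_pos": TCP position; "eef_rot": TCP orientation; "force": force on the tool from outside, world axes, zero at the start; "wrist_torque": the same for the moment, N m; "opening": finger opening in m.
Only numpy, scipy, OpenCV 4.12 (cv2) and the standard library are available. Lean on these libraries where they do the work, as an engineer would, in place of code of your own. Each camera call takes 0.05 s, during which the arm holds its last target. There are 200 camera calls.

## Task

Unlock the lens case: with one fingertip hold the long spring catch all the way down, and keep it down while the other fingertip pushes the bolt by its upright post out from over the lid's hasp, fully back to its stop, so that the lid springs ajar. Then lift clear, so that the catch jumps up again and keeps the bolt back. Grasp and lift nothing, and leave the loose things on the bench where they are.

Things in the scene. Friction and masses are not known exactly. Their poses are not given: they have to be found in the camera images.
- case: fixed wooden lens case with glass lid, 160 mm deep, 240 wide, 63 high, and the steel lock bed before it. Origin: bench level, middle of the lock bed. z up; x from the lock towards the case (front wall at x = 45 mm, lid hinge at x = 205); y is the way the bolt is drawn to unlock. Two bolt guides at x = 18, y = -76 and +56 mm reach 39 mm above the bench
- bolt_post (a point): top centre of the upright post on the bolt bar: 12 mm diameter, its top 71 mm and the bar's top 34 mm above the bench. Moves with the bolt: in the case's frame x = 18, y = -20 mm shut, y = +24 mm drawn. Its -y side is free for a fingertip that pushes it towards +y
- catch_top (a point): centre of the top face of the catch, a flat brass bar 30 mm wide (case x), 120 mm long (case y, parallel to the bolt), 55 mm above the bench when up, 43 when fully down; at x = -36, y = -15 mm in the case's frame, 54 mm from the post's line on the robot's side. Press it anywhere; a fingertip may slide along it. 2.5 N to start, 6 N at the bottom
- catch (a joint): travel of the catch, m: 0 up, 0.012 fully down. Its tooth blocks the bolt until it is down by more than 0.007; while the bolt is between its two ends the tooth cannot rise above 0.007
- bolt (a joint): travel of the bolt (steel bar 14 mm wide) along case y, m: 0 shut, 0.044 drawn against its stop; about 2 N of friction, stays where left. The first 6 mm are free play before the catch's tooth; the catch can spring up again only beyond 0.040
- lid (a joint): opening of the lid, rad: 0 shut; when the bolt's end clears the hasp its spring lifts it to 0.18, which raises its front edge (point lid_front) by 29 mm
- hasp (a point): brass foot, 12 mm wide, that hangs from the lid front and hooks under the end of the bolt bar; its centre is at x = 24, y = -95 mm, 17.5 mm above the bench in the case's frame when shut
- lid_front (a point): middle of the top of the lid's front edge, 63 mm above the bench when shut
- spectacles: loose spectacle frame standing on its rims and temple tips, 120 mm wide, 45 mm high; origin under the middle of the front
- screwdriver: loose small screwdriver, 150 mm, lying on the bench; origin under its middle
- jar: loose small clear jar with a lid, 38 mm across, 42 mm high; origin under its centre
- bottle: loose small bottle, 38 mm across, 105 mm high; origin under its centre
- loupe: loose black eye loupe, 42 mm across, 34 mm high; origin under its centre
- lens: loose round lens blank, 64 mm across, 6 mm thick; origin under its centre
- pad: loose rubber polishing block, 50 x 30 x 20 mm; origin under its centre

How it is judged:
By the outcome, as a careful person would: the job done as asked, in the order asked, and still so for the second after the job is handed in, with the robot touching nothing.
It also fails if it takes over 38 s, if anything falls off the work surface, if the arm or the gripper's body presses on something with over 40 N, if the wrist force passes 120 N, or if a joint passes its speed limit or range.

## Working session

There is one attempt and no reset: what is moved stays moved. The work goes in short steps, Python scripts to look and compute and a tool call to move; the robot and the scene stay as the last step left them, time stands still between calls to the robot, and variables do not carry over. Pictures are saved under pics/ and viewed, about 8 in all and at most 12, crops included, and the job is handed in when it is done.

Besides the shell and the picture viewer there is one more tool, called after "Call:" as name(argument=value, ...) on one line, values as JSON. jog_arm: Moves the arm, as the interface text tells. Its arguments: {"type":"object","properties":{"commands":{"type":"array"},"squeeze":{"type":"number"}},"required":["commands"]}

```bash
mkdir -p pics; cat > h.py <<'E'
import numpy as np, cv2
from station import ctrl, viewer, workorder
def cam(n):
    p=viewer.camera_params(n); K=np.array([[p['fx'],0,p['cx']],[0,p['fy'],p['cy']],[0,0,1.]])
    V=np.diag([1,-1,-1,1])@np.array(p['view']); return K,np.array(p['D'],float),V
def ray(n,uv):
    K,D,V=cam(n); q=cv2.undistortPoints(np.array(uv,float).reshape(-1,1,2),K,D).reshape(-1,2)
    d=np.c_[q,np.ones(len(q))]@V[:3,:3]; o=-V[:3,:3].T@V[:3,3]; return o,d
def onz(n,uv,z):
    o,d=ray(n,uv); return o+d*((z-o[2])/d[:,2:3])
def proj(n,P):
    K,D,V=cam(n); return cv2.projectPoints(np.array(P,float).reshape(-1,3),V[:3,:3],V[:3,3],K,D)[0].reshape(-1,2)
def tri(a,uva,b,uvb):
    o1,d1=ray(a,[uva]);o2,d2=ray(b,[uvb]);d1=d1[0];d2=d2[0]
    s=np.linalg.lstsq(np.c_[d1,-d2],o2-o1,rcond=None)[0]; p,q=o1+d1*s[0],o2+d2*s[1]
    return (p+q)/2,np.linalg.norm(p-q)
def snap(n,f):
    im=viewer.capture(n); cv2.imwrite('pics/'+f,im[:,:,::-1]); return im
E
python3 - <<'E'
from h import *
a=snap('scene','s0.png');b=snap('top','t0.png')
o=ctrl.get_obs();print(o['time'],o['tcp_pos'],o['eef_rot'],o['opening'],o['force'])
for n in('scene','top'):
    K,D,V=cam(n);print(n,-V[:3,:3].T@V[:3,3],V[2,:3])
E
```

```text
0.1 [ 0.2619818  -0.56709172  0.20491263] [ 1.79994638e+02  6.06891851e-02 -6.52038600e+01] 0.0939258012073113 [ 0.71829026  0.15337295 -0.06593775]
scene [ 1.07417928 -0.49211592  0.86544816] [-0.44206215  0.54480639 -0.71257775]
top [0.49975441 0.0792544  1.05262467] [ 0.11990657  0.03094666 -0.99230274]
```

View pics/s0.png

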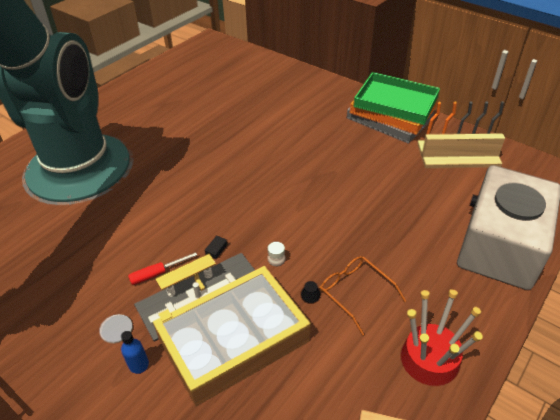

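View pics/t0.png

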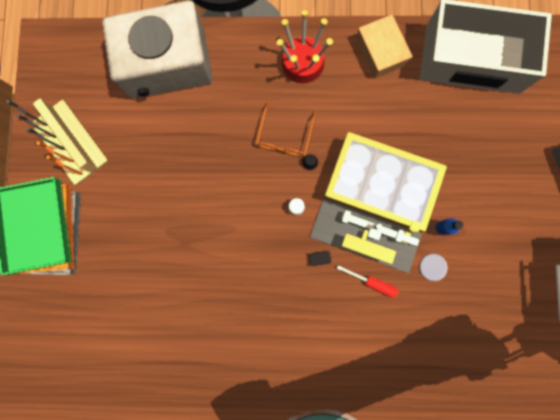

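The top view shows the case at about (385,180), its lock bed at (370,235), and the catch as a yellow bar at (370,248). The robot is at the bottom and +y points left. I'll enlarge the lock in both views.

```bash
python3 - <<'E'
import cv2,numpy as np
t=cv2.imread('pics/t0.png')[125:280,290:450];s=cv2.imread('pics/s0.png')[240:400,125:315]
cv2.imwrite('pics/c0.png',np.hstack([cv2.resize(t,(400,387),interpolation=2),cv2.resize(s[:155],(400,326),interpolation=2).repeat(1,0) if 0 else cv2.copyMakeBorder(cv2.resize(s[:155],(400,326),interpolation=2),0,61,0,0,0)]))
E
```

```text
(no output)
```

View pics/c0.png

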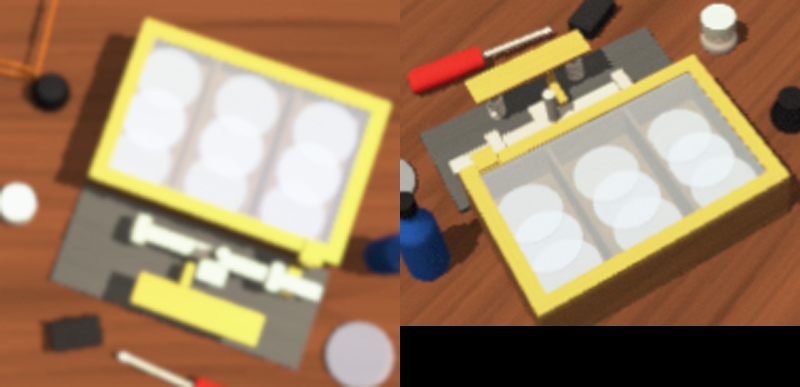

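Crop: the catch runs from (133,285) to (265,330) in the enlarged top view, and the post is at about (212,265). The hasp is at the right end, so case +y runs left in the image. Next I'll fit rectangles to the yellow lid and catch.

```bash
cat > m.py <<'E'
from h import *
def comps(n,f):
    im=cv2.imread(f); h=cv2.cvtColor(im,cv2.COLOR_BGR2HSV)
    m=cv2.inRange(h,(22,110,110),(34,255,255))
    x0,y0,x1,y1=(290,125,450,280) if n=='top' else (125,240,315,400)
    k=np.zeros_like(m);k[y0:y1,x0:x1]=m[y0:y1,x0:x1]
    N,L,S,C=cv2.connectedComponentsWithStats(k)
    i=np.argsort(-S[1:,4])[:3]+1
    return [(S[j],L==j) for j in i]
E
python3 - <<'E'
from m import *
for n,f in(('top','pics/t0.png'),('scene','pics/s0.png')):
    for S,M in comps(n,f):
        print(n,S)
        z=.063 if S[4]>700 else .055
        M=M.astype(np.uint8)
        if S[4]<700: M=cv2.morphologyEx(M,cv2.MORPH_OPEN,np.ones((5,5)))
        c=max(cv2.findContours(M,0,1)[0],key=cv2.contourArea).reshape(-1,2)
        for zz in (z,):
            P=onz(n,c,zz)[:,:2]; (ce,sz,an)=cv2.minAreaRect((P*1000).astype(np.float32)); print(zz,ce,sz,an)
            print(cv2.boxPoints((ce,sz,an)).round(1).tolist())
E
```

```text
top [ 325  133  122  102 2040]
0.063 (666.3945922851562, -137.6680908203125) (245.07785034179688, 181.2006378173828) 70.47358703613281
[[540.0, -222.89999389648438], [710.7999877929688, -283.3999938964844], [792.7000122070312, -52.5], [622.0, 8.100000381469727]]
top [342 229  54  35 827]
0.063 (529.7864990234375, -101.59478759765625) (121.36768341064453, 56.87448501586914) 70.16801452636719
[[482.3999938964844, -149.0], [535.9000244140625, -168.3000030517578], [577.0999755859375, -54.20000076293945], [523.5999755859375, -34.900001525878906]]
top [403 242   3   2   3]Traceback (most recent call last):
  File "<stdin>", line 8, in <module>
ValueError: max() iterable argument is empty
```

```bash
python3 - <<'E'
from m import *
for n,f in(('top','pics/t0.png'),('scene','pics/s0.png')):
    for S,M in comps(n,f)[:2]:
        print(n,S)
        lid=S[4]>1000 if n=='top' else S[2]>80
        z=.063 if lid else .055
        M=M.astype(np.uint8)
        M=cv2.morphologyEx(M,cv2.MORPH_OPEN,np.ones((3,3) if lid else (7,7)))
        if lid: M=cv2.morphologyEx(M,cv2.MORPH_CLOSE,np.ones((3,3)))
        c=max(cv2.findContours(M,0,1)[0],key=cv2.contourArea).reshape(-1,2)
        P=onz(n,c,z)[:,:2]; (ce,sz,an)=cv2.minAreaRect((P*1000).astype(np.float32)); print(z,ce,sz,an)
        yw=np.radians(-19.5);R=np.array([[np.cos(yw),-np.sin(yw)],[np.sin(yw),np.cos(yw)]])
        Q=1000*P@R; print('rot extents',Q.min(0),Q.max(0))
        if not lid: ct=(Q.min(0)+Q.max(0))/2; print('origin', R@(ct-[-36,-15]))
        else: print('lid origin',R@[Q[:,0].max()-205,(Q[:,1].min()+Q[:,1].max())/2])
# predicted features
o=np.array([.548,-.084])
p,e=tri('top',(290+212/2.5,125+258/2.5),'scene',(125+(549-400)/2.105,240+92/2.105));print('post top',p,e)
E
```

```text
top [ 325  133  122  102 2040]
0.063 (666.6876831054688, -137.7720184326172) (245.07785034179688, 180.5786895751953) 70.47358703613281
rot extents [584.1097813  -29.83446149] [764.77657075 215.21808614]
lid origin [558.60978408 -99.48211077]
top [342 229  54  35 827]
0.055 (521.3648681640625, -100.24724578857422) (121.68177795410156, 39.126731872558594) 70.16801452636719
rot extents [505.37135199  18.73166933] [544.57373313 140.39091782]
origin [560.36120239 -98.11908378]
scene [ 153  266  157  124 2734]
0.063 (670.4144897460938, -140.39344787597656) (240.906982421875, 170.1628875732422) 70.35942077636719
rot extents [593.52319033 -29.17065344] [763.95469801 211.75043692]
lid origin [ 557.36708202 -100.52927252]
scene [156 254  59  35 670]
0.055 (517.8922119140625, -101.56489562988281) (120.07814025878906, 30.0103702545166) 70.3099136352539
rot extents [506.97936052  17.08053133] [537.15503806 137.19258016]
origin [556.81311116 -99.43491875]
post top [ 0.56366807 -0.11543274  0.06185505] 0.0035213939409914174
```

```bash
cat >> h.py <<'E'
O=np.array([.557,-.100]); YAW=-19.6
def setR():
    a=np.radians(YAW); return np.array([[np.cos(a),-np.sin(a)],[np.sin(a),np.cos(a)]])
def c2w(x,y,z): return np.r_[O+setR()@[x/1000,y/1000],z/1000]
def w2c(p): return np.r_[setR().T@(np.array(p[:2])-O),p[2]]*1000
def delta(x,y,z):
    from scipy.spatial.transform import Rotation as Ro
    o=ctrl.get_obs(); R=Ro.from_euler('xyz',o['eef_rot'],degrees=True).as_matrix()
    print('t',round(o['time'],2),'case pos',w2c(o['tcp_pos']).round(1),'rot',o['eef_rot'].round(1),'F',o['force'].round(1),'open',round(o['opening'],4))
    print('tool shift',(R.T@(c2w(x,y,z)-o['tcp_pos'])).round(4),'roll',round(-np.radians(YAW-o['eef_rot'][2]),3))
E
python3 - <<'E'
from h import *
delta(-9,-42,205)
t=cv2.imread('pics/t0.png');s=cv2.imread('pics/s0.png');out=[]
pts=[c2w(18,-20,71),c2w(18,-20,34)]+[c2w(-36+a*15,-15+b*60,55) for a in(-1,1) for b in(-1,1)]+[c2w(45,y,63) for y in(-120,120)]+[c2w(205,y,63) for y in(-120,120)]+[c2w(18,-76,39),c2w(18,56,39)]
for im,n,(x,y) in((t,'top',(325,195)),(s,'scene',(135,245))):
    c=cv2.resize(im[y:y+90,x:x+100],None,fx=4,fy=4,interpolation=cv2.INTER_CUBIC)
    for i,p in enumerate(proj(n,pts)): cv2.circle(c,tuple(np.int32((p-[x,y]+.5)*4)),3,(0,0,255) if i!=1 else (255,0,0),1)
    out.append(c)
cv2.imwrite('pics/c1.png',np.hstack(out))
E
```

```text
t 0.1 case pos [-121.2 -539.   204.9] rot [ 1.80e+02  1.00e-01 -6.52e+01] F [ 0.7  0.2 -0.1] open 0.0939
tool shift [-2.766e-01 -4.279e-01  2.000e-04] roll -0.796
```

View pics/c1.png

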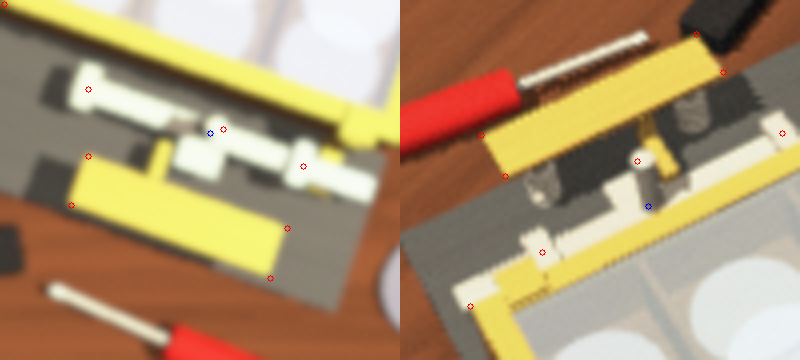

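The overlay (calculated red points against the picture) agrees to about 1 px, roughly 2–3 mm, in both views: post top at (643,155), predicted (638,160). That's good enough to approach.

Call:
jog_arm(commands=[[-0.277,-0.428,0,-0.796,0.0415],[-0.277,-0.428,0,-0.796,0.0415],[-0.277,-0.428,0,-0.796,0.0415],[-0.277,-0.428,0,-0.796,0.0415],[-0.277,-0.428,0,-0.796,0.0415]])

```text
time: 0.6
tcp_pos: [0.3963, -0.3541, 0.2054]
eef_rot: [180.0, 0.0, -21.9]
force: [0.6, -1.4, 0.1]
opening: 0.0573
```

```bash
python3 -c "
from h import *
delta(-9,-42,205)"
```

```text
t 0.6 case pos [ -66.2 -293.3  205.4] rot [180.    0.  -21.9] F [ 0.6 -1.4  0.1] open 0.0573
tool shift [ 0.0471 -0.2534  0.0003] roll -0.04
```

Call:
jog_arm(commands=[[0.047,-0.253,0,-0.04,0.0415],[0.047,-0.253,0,-0.04,0.0415],[0.047,-0.253,0,-0.04,0.0415],[0.047,-0.253,0,-0.04,0.0415],[0.047,-0.253,0,-0.04,0.0415]])

```text
time: 1.1
tcp_pos: [0.5316, -0.144, 0.2054]
eef_rot: [180.0, 0.0, -20.0]
force: [1.2, -0.6, 0.0]
opening: 0.0416
```

```bash
python3 -c "
from h import *
delta(-9,-42,90)"
```

```text
t 1.1 case pos [ -9.2 -50.  205.4] rot [180.   0. -20.] F [ 1.2 -0.6  0. ] open 0.0416
tool shift [ 0.0002 -0.008   0.1154] roll -0.006
```

Call:
jog_arm(commands=[[0,-0.002,0.04,0,0.0415],[0,-0.002,0.08,0,0.0415],[0,-0.002,0.12,0,0.0415],[0,-0.002,0.12,0,0.0415],[0,-0.002,0.12,0,0.0415]])

```text
time: 1.6
tcp_pos: [0.5317, -0.1438, 0.0861]
eef_rot: [-180.0, 0.1, -19.9]
force: [0.2, -0.1, 1.0]
opening: 0.0412
```

```bash
python3 - <<'E'
from h import *
delta(-9,-42,60)
s=snap('scene','s1.png');t=snap('top','t1.png')
c=[]
pts=[c2w(18,-20,71),c2w(-9,-42,85)]
for im,n,(x,y) in((t,'top',(310,160)),(s,'scene',(125,220))):
    k=cv2.resize(im[y:y+130,x:x+130,::-1],(400,400),interpolation=cv2.INTER_CUBIC)
    for p in proj(n,pts): cv2.circle(k,tuple(np.int32((p-[x,y]+.5)*400/130)),3,(0,0,255),1)
    c.append(k)
cv2.imwrite('pics/c2.png',np.hstack(c))
E
```

```text
t 1.6 case pos [ -9.2 -49.7  86.1] rot [-1.80e+02  1.00e-01 -1.99e+01] F [ 0.2 -0.1  1. ] open 0.0412
tool shift [ 0.0002 -0.0077  0.0261] roll -0.006
```

View pics/c2.png

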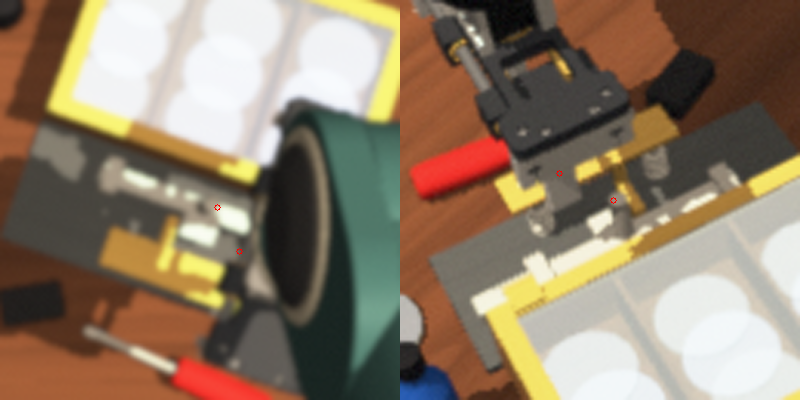

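The pictures show the gripper over the lock. The post-side fingertip is at (565,195), just on the -y side of the post at (615,205), and the other one is over the catch. Next I lower it onto the catch.

Call:
jog_arm(commands=[[0,-0.006,0.012,0,0.0415],[0,-0.006,0.025,0,0.0415],[0,-0.006,0.032,0,0.0415],[0,-0.006,0.036,0,0.0415],[0,-0.006,0.036,0,0.0415]])

```text
time: 2.2
tcp_pos: [0.5335, -0.138, 0.0489]
eef_rot: [-180.0, 0.0, -19.9]
force: [-1.0, 1.8, 4.3]
opening: 0.0416
```

```bash
python3 -c "
from h import *
delta(-9,-42,42)"
```

```text
t 2.2 case pos [ -9.4 -43.6  48.9] rot [-180.     0.   -19.9] F [-1.   1.8  4.3] open 0.0416
tool shift [ 0.0004 -0.0016  0.0069] roll -0.006
```

Call:
jog_arm(commands=[[0,0,0.003,0,0.0415],[0,0,0.005,0,0.0415],[0,0,0.007,0,0.0415],[0,0,0.008,0,0.0415],[0,0,0.008,0,0.0415]])

```text
time: 2.7
tcp_pos: [0.5338, -0.1383, 0.0425]
eef_rot: [180.0, -0.0, -19.9]
force: [-9.2, 3.2, 27.6]
opening: 0.0415
```

The catch is at its bottom: z is 42.5 and the force is rising steeply. Now I slide towards +y, easing off slightly.

Call:
jog_arm(commands=[[0,-0.004,-0.0005,0,0.0415],[0,-0.008,-0.0005,0,0.0415],[0,-0.013,-0.0005,0,0.0415],[0,-0.018,-0.0005,0,0.0415],[0,-0.022,-0.0005,0,0.0415]])

```text
time: 3.2
tcp_pos: [0.5414, -0.121, 0.043]
eef_rot: [179.8, -0.1, -20.1]
force: [-5.7, -15.2, 19.9]
opening: 0.0411
```

```bash
python3 -c "
from h import *
delta(-9,10,42.5)"
```

```text
t 3.2 case pos [ -7.6 -25.   43. ] rot [ 1.798e+02 -1.000e-01 -2.010e+01] F [ -5.7 -15.2  19.9] open 0.0411
tool shift [-0.0017 -0.035   0.0003] roll -0.008
```

Call:
jog_arm(commands=[[-0.001,-0.005,0,0,0.0415],[-0.001,-0.01,0,0,0.0415],[-0.001,-0.015,0,0,0.0415],[-0.001,-0.02,0,0,0.0415],[-0.001,-0.024,0,0,0.0415]])

```text
time: 3.7
tcp_pos: [0.549, -0.098, 0.043]
eef_rot: [179.8, -0.1, -20.1]
force: [-3.4, -15.7, 19.0]
opening: 0.0417
```

```bash
python3 -c "
from h import *
delta(-9,10,42.5)"
```

```text
t 3.7 case pos [-8.2 -0.8 43. ] rot [ 1.798e+02 -1.000e-01 -2.010e+01] F [ -3.4 -15.7  19. ] open 0.0417
tool shift [-0.0009 -0.0108  0.0005] roll -0.008
```

Call:
jog_arm(commands=[[0,-0.003,0,0,0.0415],[0,-0.006,0,0,0.0415],[0,-0.009,0,0,0.0415],[0,-0.012,0,0,0.0415],[0,-0.012,0,0,0.0415]])

```text
time: 4.2
tcp_pos: [0.5524, -0.0883, 0.043]
eef_rot: [179.7, -0.1, -20.2]
force: [-7.7, -21.7, 21.8]
opening: 0.0416
```

```bash
python3 - <<'E'
from h import *
delta(-9,10,42.5)
s=snap('scene','s2.png')
cv2.imwrite('pics/c3.png',cv2.resize(s[215:375,120:320,::-1],(750,600),interpolation=cv2.INTER_CUBIC))
E
```

```text
t 4.2 case pos [-8.2  9.5 43. ] rot [ 1.797e+02 -1.000e-01 -2.020e+01] F [ -7.7 -21.7  21.8] open 0.0416
tool shift [-0.0008 -0.0005  0.0005] roll -0.01
```

View pics/c3.png

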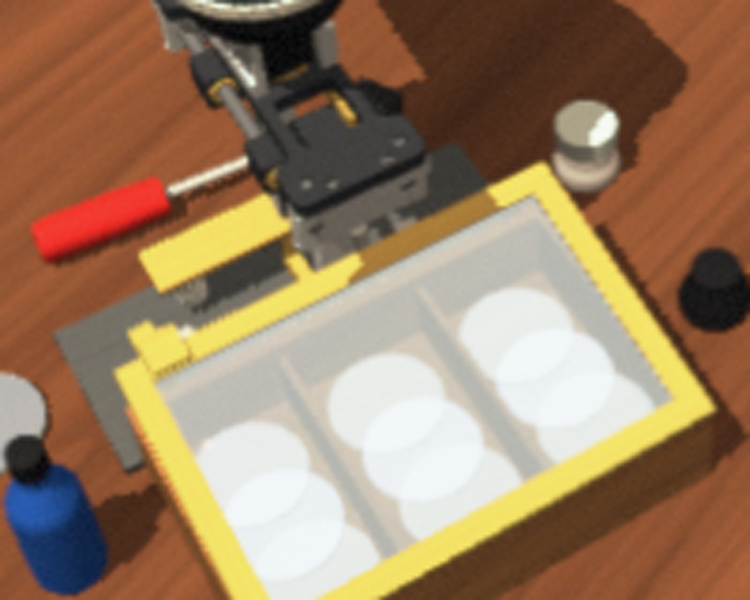

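The lid now stands ajar: its front edge is raised and the hasp at (160,345) is free. To confirm the stop, I push a little further.

Call:
jog_arm(commands=[[0,-0.001,0,0,0.0415],[0,-0.002,0,0,0.0415],[0,-0.003,0,0,0.0415],[0,-0.004,0,0,0.0415],[0,-0.004,0,0,0.0415]])

```text
time: 4.75
tcp_pos: [0.5526, -0.0879, 0.043]
eef_rot: [179.5, -0.1, -20.3]
force: [-15.3, -37.4, 29.1]
opening: 0.0415
```

```bash
python3 -c "
from h import *
delta(-9,10,42.5)"
```

```text
t 4.75 case pos [-8.2  9.9 43. ] rot [ 1.795e+02 -1.000e-01 -2.030e+01] F [-15.3 -37.4  29.1] open 0.0415
tool shift [-0.0008 -0.0001  0.0005] roll -0.013
```

The bolt is against its stop: only 0.4 mm more travel for 16 N more force. I relax the side push, then lift straight up.

Call:
jog_arm(commands=[[0,0.003,0,0,0.0415],[0,0.006,0,0,0.0415],[0,0.007,-0.004,0,0.0415],[0,0.007,-0.012,0,0.0415],[0,0.007,-0.022,0,0.0415]])

```text
time: 5.25
tcp_pos: [0.5505, -0.0877, 0.0635]
eef_rot: [179.9, 0.1, -20.0]
force: [-1.8, -4.5, -4.0]
opening: 0.0418
```

Call:
jog_arm(commands=[[0,0,-0.03,0,0.0415],[0,0,-0.07,0,0.0415],[0,0,-0.11,0,0.0415],[0,0,-0.14,0,0.0415],[0,0,-0.14,0,0.0415]])

```text
time: 5.75
tcp_pos: [0.5533, -0.0867, 0.2079]
eef_rot: [-180.0, -0.3, -20.0]
force: [-0.4, -0.5, -1.1]
opening: 0.0418
```

```bash
python3 - <<'E'
from h import *
delta(-9,-300,205)
s=snap('scene','s3.png')
cv2.imwrite('pics/c4.png',cv2.resize(s[215:375,120:320,::-1],(750,600),interpolation=cv2.INTER_CUBIC))
E
```

```text
t 5.75 case pos [ -7.9  11.3 207.9] rot [-180.    -0.3  -20. ] F [-0.4 -0.5 -1.1] open 0.0418
tool shift [0.0009 0.3113 0.0027] roll -0.006
```

View pics/c4.png

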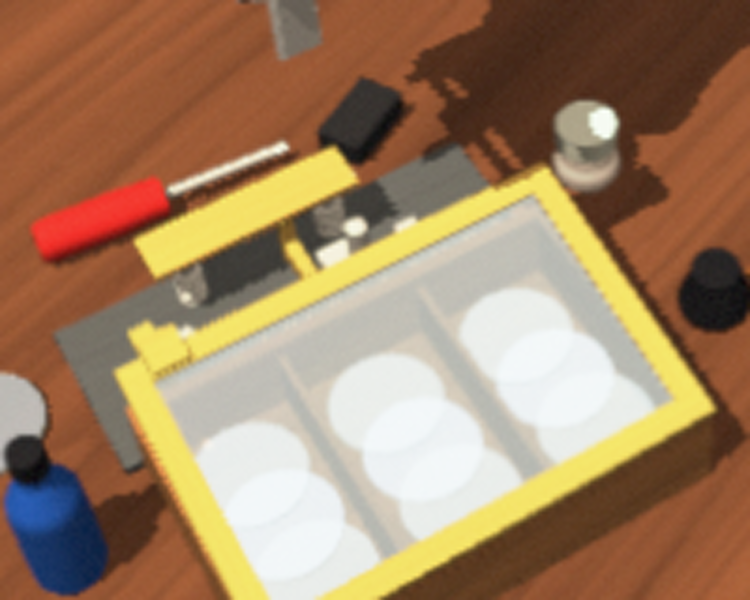

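The catch at (245,210) is up again, the post at (355,227) is on the far side of the tooth, and the lid is ajar. I'll check the numbers before handing in.

```bash
python3 - <<'E'
from m import *
print('post drawn pred',proj('scene',[c2w(18,24,71),c2w(18,20,71)]).round(1),'seen ~(214.4,275.4)')
for f in('s0','s3'):
    S,M=[q for q in comps('scene',f'pics/{f}.png') if q[0][2]<80][0]; print(f,S)
a=cv2.imread('pics/s0.png').astype(int);b=cv2.imread('pics/s3.png').astype(int)
for n,p in dict(screwdriver=(150,272),bottle=(135,353),lens=(116,327),jar=(277,253),loupe=(311,291),pad=(216,247)).items():
    x,y=p; A=a[y-16:y+17,x-16:x+17].astype(np.uint8);B=b[y-16:y+17,x-16:x+17].astype(np.uint8)
    print(n,cv2.phaseCorrelate(A.mean(2).astype(np.float32),B.mean(2).astype(np.float32))[0])
E
```

```text
post drawn pred [[214.3 274.9]
 [212.5 275.8]] seen ~(214.4,275.4)
s0 [156 254  59  35 670]
s3 [156 254  59  35 671]
screwdriver (-0.03754679823631335, 0.02830226058940255)
bottle (-0.052723186720132986, 0.04596011563367952)
lens (-0.00852767824938283, 0.020448854489494295)
jar (0.34418200280860134, -0.10079744485972242)
loupe (0.30862107976587794, -0.11264593118683308)
pad (0.04927277456121004, 0.03951824901655243)
```

```bash
python3 -c "
from h import *
print(workorder.job_done())"
```

```text
the job is handed in; nothing more can be done
None
```

The lens case is unlocked and the job is handed in at about 6 s of robot time. One fingertip held the catch down at z ≈ 43 mm with 19–29 N. The other pushed the post to its stop, where 16 N more force moved it only 0.4 mm. The lid then sprang ajar, and I lifted straight up to 208 mm.

Last checks:
- **Catch:** its picture outline is the same as at the start (671 px against 670), so it is fully up again.
- **Bolt:** the post was seen at pixel (214.4, 275.4). The calculated fully drawn position is (214.3, 274.9), so it is back against its stop.
- **Lid:** it is ajar in the picture; I did not measure the opening.
- **Loose things:** the screwdriver, bottle, lens and pad shifted less than 0.1 px. The jar and loupe read 0.3 px, probably from changed shadows. I compared no numbers for the spectacles, but the gripper stayed well away from them.
- **Small disagreement:** the top and scene views put the lock 2–3 mm apart. It made no difference to the push.

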